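# Lock a crank shaft on its flat with a setscrew

### The job

Turn the shaft by its crank until its flat faces straight up under the setscrew in the collar, and let go of the crank. Then take the T-handle hex key from its wooden block, seat it in the setscrew and tighten clockwise until the screw bears snugly on the flat (about 0.12 N m more torque than it takes to turn freely; do not overtighten), and leave the key standing in the screw.

Things in the scene. Friction and masses are not known exactly. Their poses are not given: they have to be found in the camera images.
- stand: Fixed grey base plate 110 x 200 x 10 mm with two pillow blocks, a level steel shaft (30 mm diameter) and, midway, a fixed aluminium collar with an upright boss (42 mm outside, 31 mm inside). Origin: centre of the underside on the table; z up; shaft along y, its axis 80 mm up; crank at the -y end, reaching y = -157 mm. Boss's rim: 118 mm up.
- spindle (a joint): Angle of shaft and crank about the stand's +y, rad. 0: the flat faces straight up under the setscrew; positive: flat and crank tip toward the stand's +x (away from the robot). Crank arm's angle from upright = value - 0.4. Friction (0.07 N m) holds it. The tightening screw pulls a flat up to 0.2 rad off square; farther off it bears on the round, which is no lock.
- crank_grip (a point): Point on the axis of the crank's pin (stand y = -130 mm). The pin is a round bar of 14 mm diameter parallel to the shaft, 45 mm from the shaft's axis; bare from stand y = -103 to -152 mm, then an end cap 18 mm in diameter. Pinch it from above across the pin and lead it round (it turns in the fingers), or push it.
- socket (a point): Fixed point on the setscrew's upright axis level with the boss's rim (stand 0, 0, 118 mm); z up. The dark screw has a hexagon hole 19.4 mm across flats, 14 mm deep, flat floor; at the start its upper edge is 4 to 5.6 mm above this point. How the hexagon is turned (any of 60 degrees) is not reported: look, or press the key lightly and turn it till it drops in.
- shaft: The shaft, 215 mm long; origin on its axis above the plate's centre, y along it, z toward its flat (13 mm from the axis, 15 mm wide, along the whole length). Turns with spindle. Only the setscrew's sprung brass tip presses on it: with the flat up it meets it after 0.55 to 1.0 rad of tightening, different each time, then presses harder by about 160 N per rad.
- hex_key: Steel hex key with a black T handle, 99 mm tall, about 120 g, loose, upright in the key block's hole with its tip 15 mm above the table. Origin: centre of the tip; z up toward the handle. Handle bar along x: 76 x 16 x 18 mm, centred 90 mm above the tip. Lower 33 mm: hexagon 18 mm across flats, one pair facing +-x, lowest 4 mm tapered to 11 mm; above it a round 15 mm shank.
- key_tip (a point): Centre of the key's tip. In the screw the key has 0.15 rad free play each way. Clockwise from above tightens; the screw sinks 4 mm per rad and stays where left. Turning torque: 0.25 N m while free, +0.12 at 30 N on the flat (snug), +0.24 at 60 N (overtightened). Read at rest between moves it is lower: 0.05 to 0.12 while free, about 0.17 when snug, 0.25 overtightened.
- key_grip (a point): Centre of the T handle bar, 90 mm above the tip: grip here from above across the 16 mm width (key's y).
- key_block: Wooden block 70 x 70 x 45 mm, fixed on the table, with a round upright hole of 23 mm diameter, 30 mm deep, in its middle. Origin: centre of the underside; z up.
- glaze_jar_blue: Bystander: small glaze jar, 48 mm diameter, 55 mm tall; origin under its centre.
- clay_animal: Bystander: small clay animal figure, 29 x 57 x 43 mm; origin under its centre.
- wood_plug: Bystander: plain wooden cylinder 40 mm diameter, 62 mm tall; origin under its centre.
Mind the look-alikes: they are no part of the job. There is more than one size of the hex_key; the one meant has the size given above.

How it is judged (in metres and radians):
On the way, in this order (a step that is already met when the one before it is completed fails the run):
1. the crank has turned the shaft until its flat faces up (within 0.15 rad) and is let go (value of joint spindle between -0.15 and 0.15 rad and contact force between the fingers and stand below 0.5 N), for 0.2 s.
2. the key's tip is down in the setscrew's hexagon hole (horizontal distance between key_tip and socket below 0.005 m and z of key_tip in the frame of socket below -0.005 m), for 0.2 s.
At the end, for the whole second after the job is handed in: The shaft's flat faces up within 0.1 rad; the setscrew's tip bears on it with 14 to 60 N; the key stands still in the screw's hole (tip at least 6 mm below the boss's rim, within 5 mm of the screw's axis, tilted less than 0.2 rad) and is let go (value of joint spindle between -0.1 and 0.1 rad and contact force between shaft and anything else between 14 and 60 N and horizontal distance between key_tip and socket below 0.005 m and z of key_tip in the frame of socket below -0.006 m and angle between hex_key's own z axis and vertical below 0.2 rad and linear speed of hex_key below 0.02 m/s); the robot touches nothing.
It fails at once if the setscrew is overtightened: more than 60 N on the shaft (contact force between shaft and anything else above 60 N).
It fails at once if a bystander (jar, clay animal, wooden plug) is moved by more than 20 mm (distance of any of glaze_jar_blue, clay_animal, wood_plug from where it was at the start of the episode above 0.02 m).
It also fails if it takes over 64 s, if anything falls off the work surface, if the arm or the gripper's body presses on something with over 40 N, if the wrist force passes 120 N, or if a joint passes its speed limit or range.

### The arm

A 7-joint arm with a two-finger parallel gripper is mounted at the origin on a cart in front of the work surface, level with it; the furniture and walls round the work are solid. World frame = base frame: x ahead of the robot, y to its left, z up, the work surface at z = 0. Lengths are in mm, angles in rad, forces in N, time in s.
With the tool pointing down it reaches from about 400 to 875 mm from the base axis. Payload 4.4 kg.
Tool frame: the origin (TCP) lies midway between the tips of the shut fingers; the grasp point (between the pads) lies ctrl.grip_depth behind it (ctrl.grip_depth is the distance from the TCP to the grasp point, in mm); z points along the fingers, y is the line along which they close (so a half turn about z gives the same grasp; the last joint's range is limited). The gripper opens to 85 mm and grips with 20 to 120 N. Pads are 22 mm wide; open, the fingers measure 114 mm over their backs; the gripper's body (76 mm by 85 mm) begins 54 mm behind the grasp point. The pads swing forward as they close: fully open they stand 13 mm farther back than shut.
Start: joints at [-1.372, 0.628, 0.038, 1.517, -0.027, 0.996, -0.02], TCP at [170.091, 627.365, 231.313] pointing down, gripper open.
Joint ranges: [-3.06, 3.06], [-0.37, 2.12], [-1.25, 1.32], [0.18, 2.47], [-1.1, 4.24], [0.23, 1.98], [-2.94, 2.94]. Speed limits (rad/s): [2.57, 2.57, 3.14, 3.14, 3.14, 3.14, 3.14].

### API

Orientations are given as [roll, pitch, yaw] about the fixed x, y, z axes, in that order (R = Rz(yaw) Ry(pitch) Rx(roll)).
In Python, from cell import ctrl gives the robot as it stands.
- The arm moves only by the tool carry_out, never from a script. Its argument "deltas" is one flat list of numbers, 7 for each row, row after row: the turn, a rotation vector about the tool's x, y, z in degrees, then the shift along the tool's x, y, z in m, then the closure, from -1 (fully open) to 1 (shut). In form: [wx, wy, wz, dx, dy, dz, claw, wx, wy, wz, dx, dy, dz, claw, ...]. A call has 1 to 12 rows; each row shifts and turns the commanded pose from where the row before left it, along the tool's axes as they then stand; what a row does not reach is not made up. A row lasts 1/8 s, in which the tool goes at most 62.5 mm and 10.7 degrees, less where a joint would pass 70% of its speed; a pose out of reach is approached as far as the arm can. A call with a gripper value outside its range is refused whole. The fingers move at their own pace and stop on an object; the grip force is fixed at half the most. Time passes only in rows, so rows that do not move let the fingers close. It gives the time, the measured TCP pose, the force, the opening and the grip force at its end, in the units of the state.
- ctrl.read_state(): the state, without advancing time (a new reading comes with each control period).
- ctrl.get_image(name): name is "scene" or "top" or "wrist"; returns the picture (420x560x3 uint8, red, green, blue); there is no depth.
- ctrl.calibration(name): a dict with "mtx" (3x3 intrinsics, pixels), "R" (3x3) and "t" (3): a world point X has camera coordinates R X + t. Camera axes: x right, y down, z forward; pixel columns grow to the right and rows downward; lengths in mm; the calibration is good to about 2 mm. A picture is of the moment at which its call begins: read the wrist's pose just before it. calibration takes no time and is no camera call; for the wrist camera it gives the pose at the moment of the call.
- ctrl.finish_job(): hands the job in; it is judged then, once.
The state is a dict: "clock": time; "qpos": joint angles; "qd": joint speeds; "tau": joint torques, N m; "eef_pos": TCP position; "tool_rot": TCP orientation; "force": force on the tool from outside, world axes, zero at the start; "torque": the same for the moment, N m; "width": finger opening in mm; "gripper_force": force on a finger pad.
Only numpy, scipy, OpenCV 4.12 (cv2) and the standard library are available. Lean on these libraries where they do the work, as an engineer would, in place of code of your own. Each camera call takes 0.05 s, during which the arm holds its last target. There are 200 camera calls.

## Working session

There is one attempt and no reset: what is moved stays moved. The work goes in short steps, Python scripts to look and compute and a tool call to move; the robot and the scene stay as the last step left them, time stands still between calls to the robot, and variables do not carry over. Pictures are saved under pics/ and viewed, at most 13 in all, crops included, and the job is handed in when it is done.

Besides the shell and the picture viewer there is one more tool, called after ">>>" as name(argument=value, ...), one argument or row to a line, values as JSON. carry_out: Moves the arm, as the interface text tells. Its arguments: {"type":"object","properties":{"deltas":{"type":"array"}},"required":["deltas"]}

```bash
mkdir -p pics; ls
python3 - <<'E'
from cell import ctrl
import cv2,numpy as np
s=ctrl.read_state(); print({k:np.round(v,3).tolist() for k,v in s.items()}, ctrl.grip_depth)
for n in("scene","top"):
    im=ctrl.get_image(n); cv2.imwrite(f"pics/{n}0.png",im[:,:,::-1]); c=ctrl.calibration(n)
    print(n,np.round(c["mtx"],1).tolist(),np.round(c["R"],3).tolist(),np.round(c["t"],1).tolist(), np.round(-c["R"].T@c["t"]))
E
```

```text
pics
{'clock': 0.0, 'qpos': [-1.372, 0.629, 0.038, 1.518, -0.027, 0.996, -0.02], 'qd': [0.0, -0.0, 0.001, 0.0, 0.0, 0.001, -0.001], 'tau': [0.001, -56.341, 1.226, -19.344, 0.011, 0.011, -0.0], 'eef_pos': [169.931, 626.727, 230.395], 'tool_rot': [-3.14, 0.0, 2.877], 'force': [-0.197, -0.788, 0.478], 'torque': [0.009, 0.024, 0.004], 'gripper_force': 0.0, 'width': 85.584} 18.700000000000003
scene [[543.3, 0.0, 286.3], [0.0, 543.3, 214.3], [0.0, 0.0, 1.0]] [[0.907, -0.42, 0.02], [-0.164, -0.396, -0.904], [0.387, 0.817, -0.428]] [-473.7, 222.2, 982.5] [  85. -913.  630.]
top [[512.3, 0.0, 280.5], [0.0, 512.3, 218.2], [0.0, 0.0, 1.0]] [[0.01, -1.0, 0.018], [-0.987, -0.013, -0.16], [0.16, -0.016, -0.987]] [48.2, 528.9, 1331.5] [ 308.   76. 1398.]
```

View pics/scene0.png

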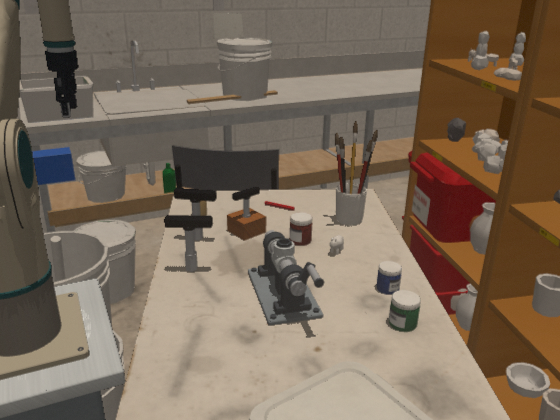

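View pics/top0.png

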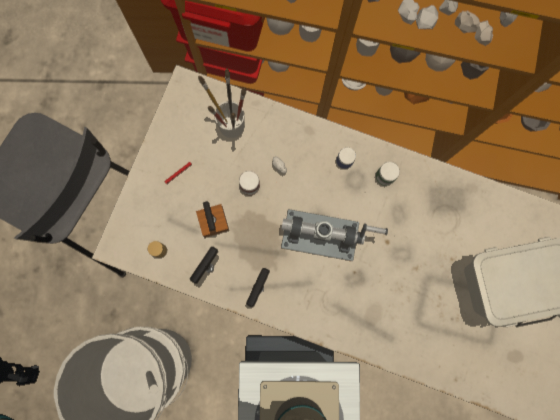

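The top view shows the stand at about (325,232) with its crank pin at (378,231). There are three black T handles: one in the wooden block at (210,218), and two larger ones standing free at (204,264) and (258,287). By the description, the block's key at (210,218) is the one I want. I'll check it in a close crop.

Run:
```python
import cv2,numpy as np
t=cv2.imread("pics/top0.png"); s=cv2.imread("pics/scene0.png")
r=lambda im,x,y,w,h,W,H:cv2.resize(im[y:y+h,x:x+w],(W,H),interpolation=cv2.INTER_CUBIC)
A=r(t,270,200,130,65,780,390)  #6x
C=np.zeros((210,780,3),np.uint8)
C[:,:260]=r(t,185,190,65,52,260,208+2)
C[:,260:520]=r(s,220,180,65,52,260,210)
C[:,520:780]=r(s,160,180,65,100,137,210) if 0 else cv2.copyMakeBorder(r(s,160,180,60,100,126,210),0,0,0,134,0)
cv2.imwrite("pics/crop1.png",np.vstack([A,C]))
cv2.imwrite("pics/crop2.png",r(s,240,220,95,105,540,597))
```

```text
(no output)
```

View pics/crop1.png

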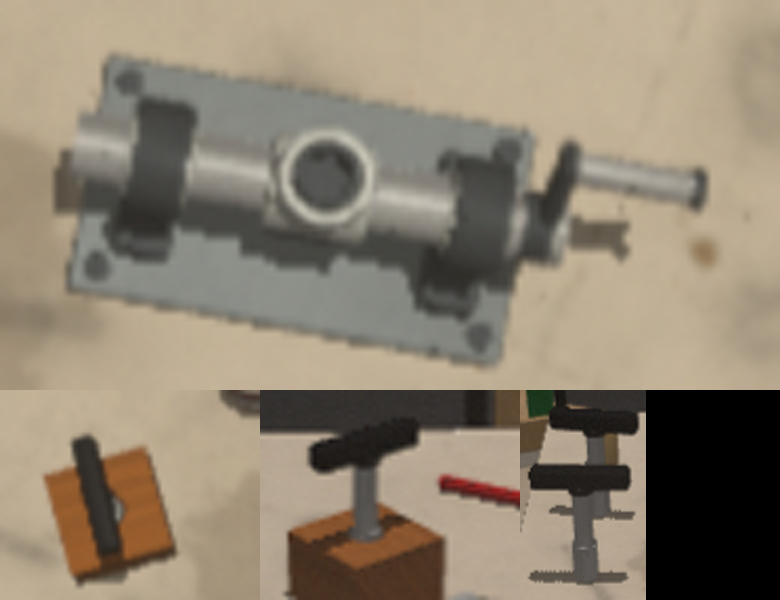

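View pics/crop2.png

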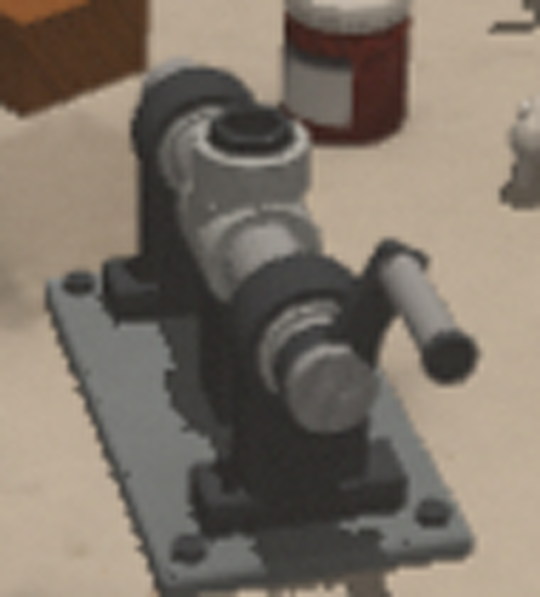

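```bash
cat > h.py <<'E'
import numpy as np,cv2
from cell import ctrl
from scipy.optimize import least_squares
def proj(n,X,c=None):
    c=c or ctrl.calibration(n); p=(np.asarray(X,float)@c["R"].T+c["t"])@c["mtx"].T; return p[:,:2]/p[:,2:]
def ray(n,uv,z,c=None):
    c=c or ctrl.calibration(n); d=c["R"].T@np.linalg.inv(c["mtx"])@np.array([*uv,1.]); o=-c["R"].T@c["t"]
    return o+d*(z-o[2])/d[2]
def S(p,L):  # stand local -> world ; p=[x,y,yaw]
    c,s=np.cos(p[2]),np.sin(p[2]); L=np.atleast_2d(L).astype(float)
    return np.c_[p[0]+c*L[:,0]-s*L[:,1],p[1]+s*L[:,0]+c*L[:,1],L[:,2]]
E
python3 - <<'E'
from h import *
u=lambda P,k,o:(np.array(P)+.5)/k-.5+np.array(o)
T=u([(108,55),(535,130),(500,365),(68,290),(327,177)],6,(270,200))
# top: up=+x, left=+y ; corners
L=[(55,100,10),(55,-100,10),(-55,-100,10),(-55,100,10),(0,0,118)]
Sc=u([(50,283),(165,595),(472,548),(251,148)],540/95,(240,220))
LS=[(-55,100,10),(-55,-100,10),(55,-100,10),(0,0,118)]
f=lambda p:np.r_[(proj("top",S(p,L))-T).ravel(),(proj("scene",S(p,LS))-Sc).ravel()]
r=least_squares(f,[300,0,-.15],x_scale=[100,100,.1]); print(r.x,np.round(r.fun,1))
p=r.x
r2=least_squares(lambda p:f(p)[:10],r.x,x_scale=[100,100,.1]);print("top only",r2.x)
ct=u([(700,189)],6,(270,200))[0];cs=u([(450,356)],540/95,(240,220))[0]
g=lambda a:np.r_[(proj("top",S(p,[(45*np.sin(a[0]),-157,80+45*np.cos(a[0]))]))-ct).ravel(),(proj("scene",S(p,[(45*np.sin(a[0]),-157,80+45*np.cos(a[0]))]))-cs).ravel()]
q=least_squares(g,[.7]);print("arm angle",q.x,"spindle",q.x+.4,q.fun)
e=u([(85,50),(108,160)],4,(185,190)); E=[ray("top",x,112) for x in e]
print("bar ends",np.round(E,1),"mid",np.mean(E,0),"len",np.linalg.norm(E[0]-E[1]),"yaw",np.arctan2(*(E[0]-E[1])[[1,0]]))
# block top corners z45
b=u([(45,85),(147,57),(175,160),(78,190)],4,(185,190)); B=np.array([ray("top",x,45) for x in b]);print(np.round(B,1),B.mean(0),np.linalg.norm(np.roll(B,1,0)-B,axis=1))
# scene bar mid 
m=u([(365,444-390)],4,(220,180))[0]
m[0]-=260/4;print("scene bar mid",ray("scene",m,105),np.round(ray("scene",m,114)))
print("dists",np.hypot(*p[:2]))
for n,z in(((249,182),55),((279,165),30),((346,157),55)):print(np.round(ray("top",n,z)))
E
```

```text
[ 4.88466932e+02 -5.71710501e+01 -1.72865863e-01] [ 0.9  0.2  1.2  0.9  0.7  1.1  0.3  0.1  0.8  0.5 -0.9 -0.9 -0.3 -2.
  1.3 -1.8  0.4 -1.9]
top only [ 4.89908848e+02 -5.50402796e+01 -1.61444061e-01]
arm angle [0.49647511] spindle [0.89647511] [1.30609657 1.4574444  0.38991856 1.54142539]
bar ends [[556.1 245.9 112. ]
 [485.6 229.1 112. ]] mid [520.84914455 237.49737495 112.        ] len 72.55669069975775 yaw 0.2343196712504126
[[544.9 280.6  45. ]
 [564.8 213.1  45. ]
 [495.4 192.6  45. ]
 [474.5 256.3  45. ]] [519.89549532 235.64665163  45.        ] [74.50440736 70.39855069 72.45696845 67.02715244]
scene bar mid [520.68334479 237.83168689 105.        ] [513. 218. 114.]
dists 491.80125317437955
[624. 140.  55.]
[679.  59.  30.]
[ 697. -122.   55.]
```

```bash
cat >> h.py <<'E'
from scipy.spatial.transform import Rotation as Ro
def plan(xyz,yaw,n,claw,tilt0=True):
    "n equal rows from the measured pose to tool-down pose; shift taken before the turn"
    s=ctrl.read_state(); R0=Ro.from_euler("xyz",s["tool_rot"]); R1=Ro.from_euler("xyz",[np.pi,0,yaw])
    d=(np.array(xyz)-s["eef_pos"])/n; w=(R0.inv()*R1).as_rotvec()/n; R=R0
    print("from",np.round(s["eef_pos"],1),np.round(s["tool_rot"],3),"t",round(s["clock"],2))
    for i in range(n):
        print(", ".join(f"{x:.4g}" for x in [*np.round(np.degrees(w),2),*np.round(R.inv().apply(d)/1000,4),claw])+","); R=R*Ro.from_rotvec(w)
E
python3 -c "
from h import *
plan([400,470,280],2.4,5,-1)"
```

```text
from [169.9 626.8 230.5] [-3.14   0.     2.877] t 0.1
-0.02, 0, 5.46, -0.0526, -0.0182, -0.0099, -1,
-0.02, 0, 5.46, -0.0541, -0.0131, -0.0099, -1,
-0.02, 0, 5.46, -0.0551, -0.0079, -0.0099, -1,
-0.02, 0, 5.46, -0.0556, -0.0026, -0.0099, -1,
-0.02, 0, 5.46, -0.0556, 0.0027, -0.0099, -1,
```

>>> carry_out(
  deltas=[0,0,5.5,-0.0526,-0.0182,-0.01,-1,0,0,5.5,-0.054,-0.013,-0.01,-1,0,0,5.5,-0.055,-0.008,-0.01,-1,0,0,5.5,-0.0555,-0.0025,-0.01,-1,0,0,5.5,-0.0555,0.0025,-0.01,-1],
)

```text
clock: 0.72
eef_pos: [400.7, 469.2, 281.3]
tool_rot: [-3.141, -0.0, 2.394]
force: [0.2, 1.2, 0.1]
width: 85.3
gripper_force: 0.0
```

```bash
python3 -c "
from h import *
c=ctrl.calibration('wrist');s=ctrl.read_state();print(c['mtx'][0,0],-c['R'].T@c['t']-s['eef_pos'],np.round(c['R'],3).tolist())
plan([520,237,300],2.0,5,-1)"
```

```text
359.2528630551487 [-56.88516124  53.52776054 143.70793835] [[0.68, 0.733, 0.0], [0.698, -0.648, 0.305], [0.224, -0.207, -0.952]]
from [400.7 469.2 281.3] [-3.141 -0.     2.394] t 0.72
-0.01, 0, 4.51, -0.0491, -0.0178, -0.0037, -1,
-0.01, 0, 4.51, -0.0503, -0.0139, -0.0037, -1,
-0.01, 0, 4.51, -0.0513, -0.0099, -0.0037, -1,
-0.01, 0, 4.51, -0.0519, -0.0058, -0.0037, -1,
-0.01, 0, 4.51, -0.0522, -0.0017, -0.0037, -1,
```

>>> carry_out(
  deltas=[0,0,4.5,-0.049,-0.018,-0.0035,-1,0,0,4.5,-0.0503,-0.014,-0.0035,-1,0,0,4.5,-0.0513,-0.01,-0.0035,-1,0,0,4.5,-0.052,-0.006,-0.0035,-1,0,0,4.5,-0.052,-0.0015,-0.0035,-1],
)

```text
clock: 1.35
eef_pos: [519.7, 237.1, 298.7]
tool_rot: [-3.141, -0.0, 2.002]
force: [0.7, 0.4, -1.0]
width: 85.7
gripper_force: 0.0
```

Run:
```python
from h import *
import pickle
c=ctrl.calibration("wrist"); im=ctrl.get_image("wrist"); cv2.imwrite("pics/w1.png",im[:,:,::-1]); pickle.dump(c,open("w1.pkl","wb"))
print(proj("wrist",[[521,237,114],[556,246,114],[486,229,114]],c))
plan([480,-100,300],1.4,7,-1)
```

```text
[[277.39059702 177.12043017]
 [315.10432345 183.76504968]
 [239.64974263 169.44035668]]
from [524.  227.8 299.6] [3.141 0.007 1.989] t 1.4
0.03, 0.06, 4.82, -0.0402, -0.0248, 0.0002, -1,
0.03, 0.06, 4.82, -0.0422, -0.0213, 0.0002, -1,
0.03, 0.06, 4.82, -0.0438, -0.0177, 0.0001, -1,
0.03, 0.06, 4.82, -0.0452, -0.0139, 0.0001, -1,
0.03, 0.06, 4.82, -0.0462, -0.0101, 0.0001, -1,
0.03, 0.06, 4.82, -0.0468, -0.0062, 0, -1,
0.03, 0.06, 4.82, -0.0472, -0.0022, -0, -1,
```

View pics/w1.png

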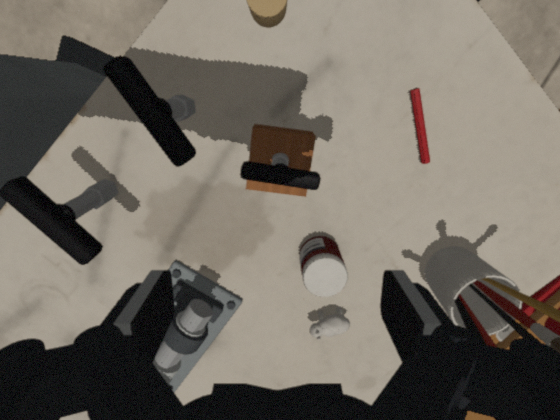

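The wrist view shows the block's key with its bar from (242,173) to (319,181). The bigger look-alikes are at (150,110) and (50,220), and the jar is at (325,265). The block's key is the one I'll use. The crank comes first.

>>> carry_out(
  deltas=[0,0,4.8,-0.04,-0.0248,0,-1,0,0,4.8,-0.042,-0.021,0,-1,0,0,4.8,-0.044,-0.018,0,-1,0,0,4.8,-0.045,-0.014,0,-1,0,0,4.8,-0.046,-0.01,0,-1,0,0,4.8,-0.047,-0.006,0,-1,0,0,4.8,-0.047,-0.002,0,-1,0,0,0,0,0,0,-1,0,0,0,0,0,0,-1,0,0,0,0,0,0,-1],
)

```text
clock: 2.65
eef_pos: [481.0, -87.7, 298.5]
tool_rot: [-3.141, -0.001, 1.421]
force: [0.8, -0.4, -0.3]
width: 85.5
gripper_force: 0.0
```

Run:
```python
from h import *
import pickle
s=ctrl.read_state();print(s["eef_pos"],s["tool_rot"])
c=ctrl.calibration("wrist"); im=ctrl.get_image("wrist"); pickle.dump(c,open("w2.pkl","wb"))
s=ctrl.read_state();print(s["eef_pos"])
P=[488.5,-57.2,-.173]
pts=S(P,[(0,0,118),(55,-100,10),(45*np.sin(.5),-152,80+45*np.cos(.5)),(0,-150,125)]);q=proj("wrist",pts,c);print(q)
cv2.imwrite("pics/w2.png",im[:,:,::-1])
```

```text
[481.03045118 -87.71103273 298.54163199] [-3.14098285e+00 -6.25178179e-04  1.42053789e+00]
[481.052588   -87.8195398  298.58335009]
[[279.54094639 144.18499019]
 [320.23598415 211.61776062]
 [296.93333236 293.60790174]
 [275.91531014 294.40931311]]
```

View pics/w2.png

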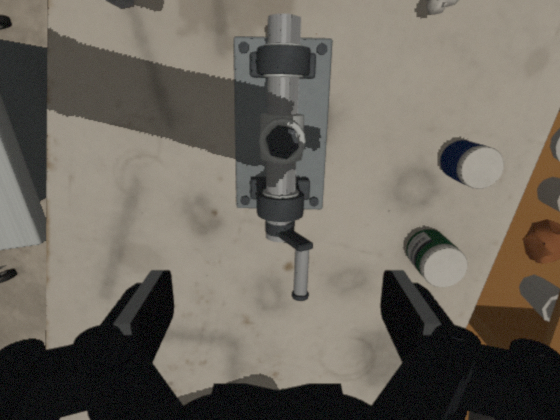

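The wrist view shows plate corners at about (235,38), (331,40), (324,209) and (237,209). The boss is at (284,141) and the pin's cap at (300,296). I'll refit the stand's pose.

Run:
```python
from h import *
import pickle
c=pickle.load(open("w2.pkl","rb")); im=cv2.imread("pics/w2.png")
W=np.array([(235,38),(331,39.5),(324,209),(236.5,209),(284,141.5)]);L=[(-55,100,10),(55,100,10),(55,-100,10),(-55,-100,10),(0,0,118)]
f=lambda p:(proj("wrist",S(p,L),c)-W).ravel()
r=least_squares(f,[488,-57,-.17],x_scale=[100,100,.1]);p=r.x;print(p,np.round(r.fun,1))
g=lambda a:np.r_[(proj("wrist",S(p,[(45*np.sin(a[0]),-155,80+45*np.cos(a[0])),(45*np.sin(a[0]),-103,80+45*np.cos(a[0]))]),c)-[(300,295),(305.5,248)]).ravel()]
q=least_squares(g,[.5]);print(q.x,q.fun)
cv2.imwrite("pics/w2c.png",cv2.resize(im[95:310,210:350],None,fx=2.75,fy=2.75,interpolation=cv2.INTER_CUBIC))
```

```text
[ 4.92057233e+02 -5.64315737e+01 -1.61932380e-01] [-1.8 -1.1  2.1 -1.3 -0.2  1.2  0.7  0.3 -0.7  1.2]
[0.50347655] [ 1.96247804 -0.15208179 -1.81219733  0.49758301]
```

View pics/w2c.png

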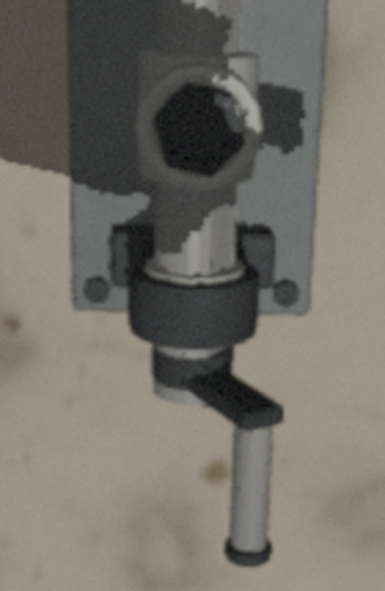

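```bash
echo 'P=np.array([490.5,-56.5,-.166])' >> h.py; python3 -c "
from h import *
pt=lambda a:S(P,[45*np.sin(a),-130,80+45*np.cos(a)-18.7])[0]
print(pt(.5)); x=pt(.5); 
plan([x[0],x[1],160],1.405,3,-1)
for a in(.5,.35,.2,.05,-.1,-.25,-.4):print(np.round(pt(a)-pt(.5),1))
"
```

```text
[ 490.29655585 -188.27785294  100.79121529]
from [481.1 -87.8 298.6] [-3.141 -0.     1.42 ] t 2.7
-0.01, -0.01, 0.3, -0.0327, 0.0081, 0.0462, -1,
-0.01, -0.01, 0.3, -0.0326, 0.0082, 0.0462, -1,
-0.01, -0.01, 0.3, -0.0326, 0.0084, 0.0462, -1,
[0. 0. 0.]
[-6.1  1.   2.8]
[-12.5   2.1   4.6]
[-19.1   3.2   5.5]
[-25.7   4.3   5.3]
[-32.3   5.4   4.1]
[-38.6   6.5   2. ]
```

Approach, then descend 59 mm to the pin, settle and close.

>>> carry_out(
  deltas=[0,0,0.3,-0.0327,0.0082,0.0462,-1,0,0,0.3,-0.0326,0.0082,0.0462,-1,0,0,0.3,-0.0326,0.0083,0.0462,-1,0,0,0,0,0,0.02,-1,0,0,0,0,0,0.02,-1,0,0,0,0,0,0.019,-1,0,0,0,0,0,0,-1,0,0,0,0,0,0,-1],
)

```text
clock: 3.7
eef_pos: [490.4, -189.6, 101.7]
tool_rot: [3.141, 0.0, 1.403]
force: [0.6, 0.2, 0.1]
width: 85.4
gripper_force: 0.0
```

>>> carry_out(
  deltas=[0,0,0,0,0,0,1,0,0,0,0,0,0,1,0,0,0,0,0,0,1,0,0,0,0,0,0,1,0,0,0,0,0,0,1,0,0,0,0,0,0,1],
)

```text
clock: 4.45
eef_pos: [489.9, -189.9, 101.4]
tool_rot: [3.141, -0.0, 1.402]
force: [-1.0, 0.4, 2.6]
width: 12.0
gripper_force: 58.4
```

>>> carry_out(
  deltas=[0,0,0,0,-0.003,-0.0015,1,0,0,0,0,-0.0031,-0.0013,1,0,0,0,0,-0.0032,-0.001,1,0,0,0,0,-0.0033,-0.0008,1,0,0,0,0,-0.0033,-0.0005,1,0,0,0,0,-0.0034,-0.0004,1,0,0,0,0,-0.0034,-0.0001,1,0,0,0,0,-0.0033,0.0003,1,0,0,0,0,-0.0033,0.0005,1,0,0,0,0,-0.0033,0.0007,1,0,0,0,0,-0.0032,0.0009,1,0,0,0,0,-0.0032,0.0012,1],
)

```text
clock: 5.95
eef_pos: [461.7, -185.3, 107.5]
tool_rot: [3.121, 0.002, 1.404]
force: [10.3, 2.9, 25.2]
width: 12.3
gripper_force: 62.7
```

>>> carry_out(
  deltas=[0,0,0,0,0,0,1,0,0,0,0,0,0,1,0,0,0,0,0,0,1],
)

```text
clock: 6.32
eef_pos: [460.8, -185.1, 107.4]
tool_rot: [3.122, 0.002, 1.403]
force: [10.5, 3.2, 22.3]
width: 11.9
gripper_force: 62.2
```

The pin binds a little in the firm grip. I'll loosen to a cage around it and push instead.

>>> carry_out(
  deltas=[0,0,0,0,0,0,0.4,0,0,0,0,0,0,0.4,0,0,0,0,0,0,0.4,0,0,0,0,0,0,0.4],
)

```text
clock: 6.82
eef_pos: [450.7, -183.3, 102.8]
tool_rot: [-3.14, -0.0, 1.402]
force: [1.3, -0.1, 1.1]
width: 25.7
gripper_force: 0.4
```

Run:
```python
from h import *
s=ctrl.read_state(); d=s["eef_pos"]-np.array([P[0],P[1],0]); c,q=np.cos(P[2]),np.sin(P[2]); print("local",c*d[0]+q*d[1],-q*d[0]+c*d[1],d[2],s["tool_rot"])
a=ctrl.get_image("scene");b=ctrl.get_image("wrist")
r=lambda im,x,y,w,h:cv2.resize(im[y:y+h,x:x+w],(390,520),interpolation=cv2.INTER_CUBIC)
cv2.imwrite("pics/c3.png",np.hstack([r(a,240,215,90,120),r(b,180,150,210,270)])[:,:,::-1])
```

```text
local -18.31081096101036 -131.64653023816544 102.8031369465423 [-3.14020361e+00 -5.82387682e-06  1.40159324e+00]
```

View pics/c3.png

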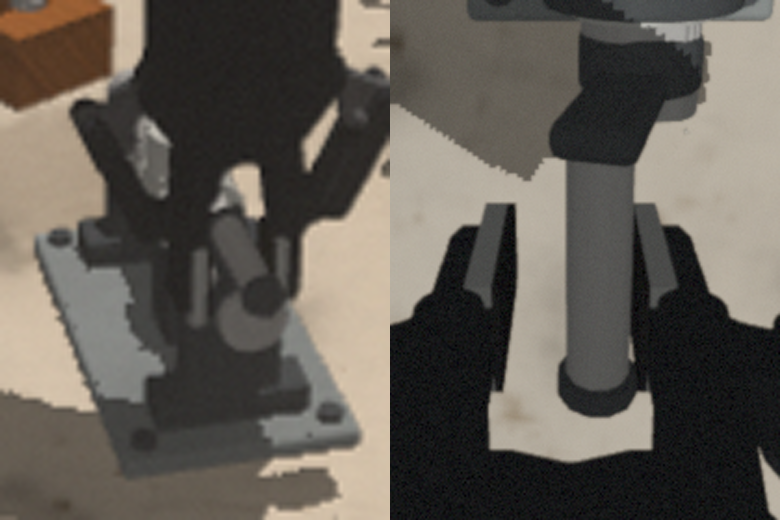

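Left half is the scene view: the pin's cap is at crop (263,295). Right half is the wrist view: the pin runs from (600,160) to its cap at (597,385) in the cage, by the right pad. I'll compute the angle from both.

Run:
```python
from h import *
c=ctrl.calibration("wrist")
cs=np.array([240+263/4.333,215+295/4.333]); cw=np.array([180+(597-390)*210/390,150+(388)*270/520])
for a in(-.1,-.2,-.3,-.4,-.5):
    X=S(P,[(45*np.sin(a),-157,80+45*np.cos(a))]); print(a,proj("scene",X)[0]-cs,proj("wrist",X,c)[0]-cw)
# reference bias: initial cap in scene at a=.5
print(proj("scene",S(P,[(45*np.sin(.5),-157,80+45*np.cos(.5))]))[0]-[240+450/5.684,220+356/5.684])
```

```text
-0.1 [ 5.71906387 -0.54128546] [18.20406711  2.94480681]
-0.2 [3.2358282  0.11921263] [7.28370721 1.82148934]
-0.3 [0.78990497 0.99185008] [-3.35668472 -0.03250246]
-0.4 [-1.59249889  2.06771114] [-13.53045219  -2.56813183]
-0.5 [-3.88581909  3.3355371 ] [-23.07090732  -5.72076664]
[1.46477908 0.58864892]
```

>>> carry_out(
  deltas=[0,0,0,0,-0.0015,0,0.4,0,0,0,0,-0.002,0,0.4,0,0,0,0,-0.0015,0,0.4,0,0,0,0,0,0,0.4,0,0,0,0,0,0,0.4],
)

```text
clock: 7.55
eef_pos: [446.1, -182.4, 103.2]
tool_rot: [-3.141, -0.0, 1.402]
force: [-0.3, -0.1, 0.0]
width: 25.4
gripper_force: 0.2
```

Run:
```python
from h import *
s=ctrl.read_state();c=ctrl.calibration("wrist")
print(s["eef_pos"],s["width"],s["force"])
b=ctrl.get_image("wrist")
# pin cap: row ~ 351 px; dark cap hard; pin bright columns in rows 250..330
g=b.mean(2)
for r in(250,270,290,310):print(r,g[r,225:345:3].astype(int).tolist())
for a in(-.3,-.4,-.5):print(a,proj("wrist",S(P,[(45*np.sin(a),y,80+45*np.cos(a)) for y in(-115,-150)]),c))
```

```text
[ 446.06405728 -182.35191128  103.1642431 ] 25.440831090699113 [-0.31543184 -0.08467729  0.03760574]
250 [174, 174, 173, 174, 175, 175, 176, 174, 174, 176, 176, 175, 175, 175, 175, 173, 169, 75, 80, 82, 81, 85, 90, 88, 87, 83, 85, 84, 86, 175, 175, 174, 175, 174, 174, 172, 173, 172, 171, 168]
270 [25, 73, 75, 73, 74, 50, 13, 23, 173, 174, 175, 176, 174, 175, 176, 174, 169, 76, 78, 83, 83, 86, 88, 84, 88, 85, 83, 81, 65, 21, 74, 76, 75, 74, 48, 23, 14, 22, 119, 174]
290 [74, 74, 70, 76, 24, 19, 13, 17, 152, 173, 171, 170, 166, 167, 167, 164, 157, 73, 78, 81, 83, 82, 89, 85, 86, 84, 84, 79, 53, 18, 12, 52, 74, 73, 74, 73, 34, 14, 21, 21]
310 [10, 20, 26, 31, 16, 15, 22, 72, 163, 166, 166, 166, 164, 163, 160, 158, 152, 73, 81, 83, 85, 85, 85, 86, 82, 82, 86, 78, 36, 12, 13, 26, 34, 27, 13, 15, 27, 22, 28, 26]
-0.3 [[301.12729432 259.92734606]
 [299.64614411 337.05379749]]
-0.4 [[289.8989716  258.14313283]
 [289.23480022 334.63408625]]
-0.5 [[279.35033065 255.92443119]
 [279.43880905 331.62474211]]
```

Angle is about -0.38, so spindle is close to +0.02. I'll let go, rise, and take a straight-down look at the socket.

>>> carry_out(
  deltas=[0,0,0,0,0.001,0,0.4,0,0,0,0,0,0,-1,0,0,0,0,0,0,-1,0,0,0,0,0,0,-1,0,0,0,0,0,-0.02,-1,0,0,0,0,0,-0.04,-1,0,0,0,0.026,0.011,-0.017,-1,0,0,0,0.026,0.011,0,-1,0,0,0,0,0,0,-1,0,0,0,0,0,0,-1],
)

```text
clock: 8.85
eef_pos: [477.2, -135.5, 180.0]
tool_rot: [-3.141, 0.0, 1.402]
force: [-0.8, -0.9, -0.7]
width: 85.4
gripper_force: 0.0
```

Run:
```python
from h import *
import pickle
c=ctrl.calibration("wrist"); b=ctrl.get_image("wrist"); pickle.dump((c,b),open("w4.pkl","wb"))
o=proj("wrist",S(P,[(0,0,118)]),c)[0];print(o)
x,y=(o-[75,70]).astype(int);y=max(y,0);x=max(x,0);print(x,y)
t=ctrl.get_image("top")
A=cv2.resize(b[y:y+150,x:x+150],(600,600),interpolation=cv2.INTER_CUBIC)
B=cv2.resize(t[200:260,310:400],(180,120),interpolation=cv2.INTER_CUBIC)
A=cv2.convertScaleAbs(A,alpha=1.6); C=np.zeros((600,190,3),np.uint8);C[:120,:180]=B
cv2.imwrite("pics/w4.png",np.hstack([A,C])[:,:,::-1])
```

```text
[275.71626208  85.76991657]
200 15
```

View pics/w4.png

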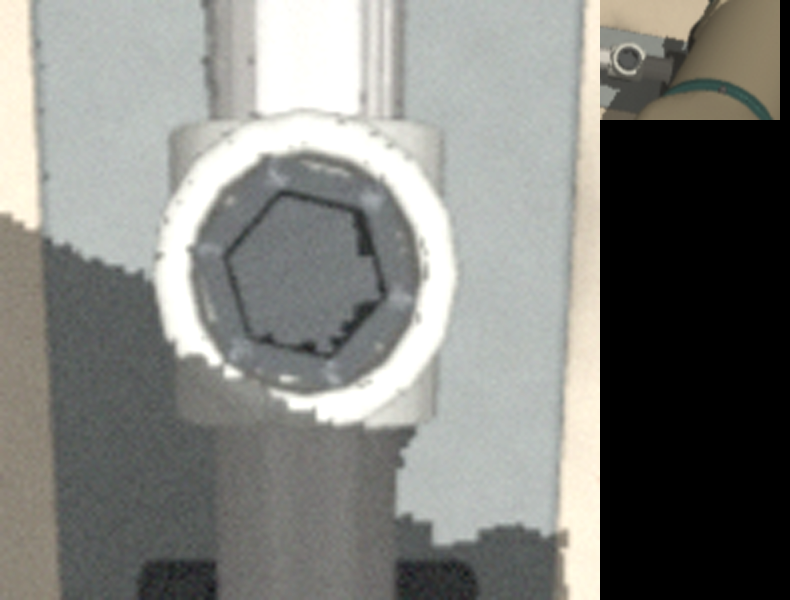

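The crop is sharp. The socket's floor hexagon has vertices (287,192), (358,208), (385,297), (330,355), (250,338) and (226,258). The boss's rim is centred at (307,269). The bright flat (257–360) is centred on the shaft (205–405), so it faces up.

Run:
```python
from h import *
import pickle
c,b=pickle.load(open("w4.pkl","rb")); u=lambda V:(np.array(V)+.5)/4-.5+[200,15]
rim=u([(307,269)])[0];print("rim centre",ray("wrist",rim,118,c)," screw",ray("wrist",u([(305,272)])[0],122,c),"prior",P)
for V,z in(([(287,192),(358,208),(385,297),(330,355),(250,338),(226,258)],108.8),([(275,172),(372,200),(400,298),(333,373),(240,350),(208,248)],122.8)):
    X=np.array([ray("wrist",v,z,c) for v in u(V)]); m=X.mean(0); d=X-m
    r=np.hypot(d[:,0],d[:,1]); a=np.degrees(np.arctan2(d[:,1],d[:,0])); print(m,np.round(r,1),np.round(a%60,1))
# shaft edges & flat
for x,z in((205,80),(405,80),(257,93),(360,93)):print(x,ray("wrist",u([(x,70)])[0],z,c))
# key yaw from w1 (moving): bar ends
c1=pickle.load(open("w1.pkl","rb"));E=[ray("wrist",e,110,c1) for e in((242,173),(319,181))];print("bar",E,np.degrees(np.arctan2(*(E[1]-E[0])[[1,0]])))
```

```text
rim centre [491.19250459 -54.58252889 118.        ]  screw [490.86087787 -54.97898772 122.        ] prior [ 4.905e+02 -5.650e+01 -1.660e-01]
[490.91754301 -55.25009941 108.8       ] [11.3 11.5 11.6 11.4 11.7 11.5] [33.8 41.1 35.8 37.9 36.9 38.6]
[490.7652818  -55.30601031 122.8       ] [13.2 12.8 13.  13.2 13.  13.2] [37.2 36.7 37.2 37.1 38.1 35.7]
205 [480.63854635 -22.58083241  80.        ]
405 [511.08429566 -27.79224608  80.        ]
257 [488.68029056 -25.75947079  93.        ]
360 [503.52340697 -28.30017422  93.        ]
bar [array([489.33326745, 225.79912798, 110.        ]), array([558.99156596, 249.2185975 , 110.        ])] 18.582902914494973
```

```bash
python3 -c "
from h import *
plan([521,237,230],np.radians(196),12,-1)"
```

```text
from [ 477.1 -136.   180.1] [-3.141  0.     1.4  ] t 8.95
-0, -0, -9.65, 0.0313, -0.0017, -0.0042, -1,
-0, -0, -9.65, 0.0311, 0.0036, -0.0042, -1,
-0, -0, -9.65, 0.03, 0.0088, -0.0042, -1,
-0, -0, -9.65, 0.0282, 0.0137, -0.0042, -1,
-0, -0, -9.65, 0.0255, 0.0182, -0.0042, -1,
-0, -0, -9.65, 0.0221, 0.0222, -0.0042, -1,
-0, -0, -9.65, 0.018, 0.0256, -0.0042, -1,
-0, -0, -9.65, 0.0135, 0.0282, -0.0042, -1,
-0, -0, -9.65, 0.0086, 0.0301, -0.0042, -1,
-0, -0, -9.65, 0.0034, 0.0311, -0.0042, -1,
-0, -0, -9.65, -0.0019, 0.0312, -0.0042, -1,
-0, -0, -9.65, -0.0071, 0.0305, -0.0042, -1,
```

>>> carry_out(
  deltas=[0,0,-9.65,0.0313,-0.0017,-0.03,-1,0,0,-9.65,0.0311,0.0036,-0.02,-1,0,0,-9.65,0.03,0.0088,0,-1,0,0,-9.65,0.0282,0.0137,0,-1,0,0,-9.65,0.0255,0.0182,0,-1,0,0,-9.65,0.0221,0.0222,0,-1,0,0,-9.65,0.018,0.0256,0,-1,0,0,-9.65,0.0135,0.0282,0,-1,0,0,-9.65,0.0086,0.03,0,-1,0,0,-9.65,0.0034,0.031,0,-1,0,0,-9.65,-0.002,0.031,0,-1,0,0,-9.65,-0.007,0.0305,0,-1],
)

```text
clock: 10.45
eef_pos: [521.3, 237.2, 229.9]
tool_rot: [-3.141, -0.001, -2.857]
force: [0.8, 0.9, -1.0]
width: 85.0
gripper_force: 0.0
```

>>> carry_out(
  deltas=[0,0,0,0,0,0,-1,0,0,0,0,0,0,-1,0,0,0,0,0,0,-1],
)

```text
clock: 10.82
eef_pos: [521.2, 235.8, 230.1]
tool_rot: [-3.141, -0.001, -2.863]
force: [-0.4, -0.9, -0.4]
width: 85.3
gripper_force: 0.0
```

Run:
```python
from h import *
import pickle
c=ctrl.calibration("wrist"); b=ctrl.get_image("wrist"); pickle.dump((c,b),open("w5.pkl","wb"))
# dark, colourless blob near the expected handle
o=proj("wrist",[[521,237,114]],c)[0]; print(o)
x,y=(o-[75,75]).astype(int); print(x,y)
cv2.imwrite("pics/w5.png",cv2.resize(b[y:y+150,x:x+150],(600,600),interpolation=cv2.INTER_CUBIC)[:,:,::-1])
m=((b.max(2)<50)).astype(np.uint8); n,lab,st,ce=cv2.connectedComponentsWithStats(m)
k=[i for i in range(1,n) if st[i,4]>300 and np.hypot(*(ce[i]-o))<60]
for i in k:
    cn=max(cv2.findContours((lab==i).astype(np.uint8),0,1)[0],key=cv2.contourArea); print(st[i],ce[i],cv2.minAreaRect(cn))
    bx=cv2.boxPoints(cv2.minAreaRect(cn)); print(np.round([ray("wrist",q,114,c) for q in bx],1))
```

```text
[278.16530839 196.70893772]
203 121
[ 267  147   25   97 2038] [278.79636899 193.14425908] ((279.0, 195.0), (96.0, 24.0), 90.0)
[[487.2 218.9 114. ]
 [482.4 235.6 114. ]
 [554.8 257.2 114. ]
 [560.  239.  114. ]]
```

View pics/w5.png

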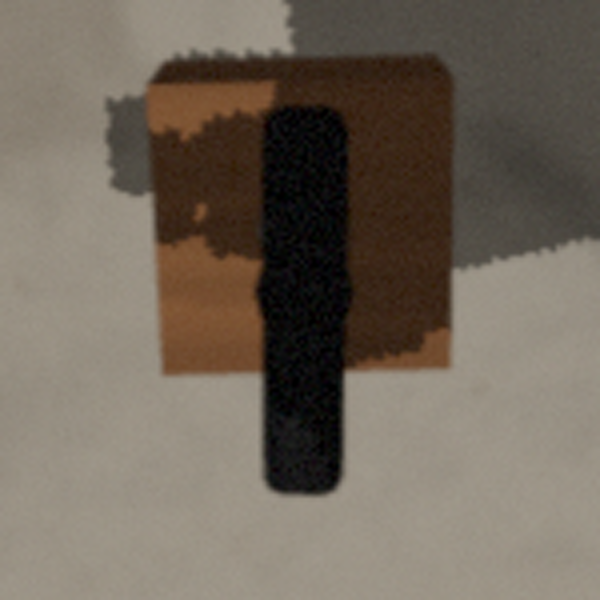

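Bar is aligned with the image's vertical within 0.2°, 76 mm long, centred at (521.1, 237.7), with yaw 16°. That matches the described key. Descend and grip.

>>> carry_out(
  deltas=[0,0,0,0,0.0018,0.03,-1,0,0,0,0,0,0.035,-1,0,0,0,0,0,0.035,-1,0,0,0,0,0,0.025,-1,0,0,0,0,0,0.0185,-1,0,0,0,0,0,0,-1,0,0,0,0,0,0,1,0,0,0,0,0,0,1,0,0,0,0,0,0,1,0,0,0,0,0,0,1,0,0,0,0,0,0,1,0,0,0,0,0,0,1],
)

```text
clock: 12.38
eef_pos: [521.0, 239.2, 87.3]
tool_rot: [-3.141, 0.001, -2.86]
force: [-1.3, -2.3, 6.2]
width: 14.7
gripper_force: 58.8
```

>>> carry_out(
  deltas=[0,0,0,0,0,-0.01,1,0,0,0,0,0,-0.02,1,0,0,0,0,0,-0.03,1,0,0,0,0,0,-0.03,1,0,0,0,0,0,-0.03,1,0,0,0,0,0,-0.015,1,0,0,0,0,0,0,1,0,0,0,0,0,0,1],
)

```text
clock: 13.38
eef_pos: [519.7, 239.1, 220.5]
tool_rot: [-3.141, -0.002, -2.86]
force: [0.3, 0.4, -1.4]
width: 15.3
gripper_force: 58.7
```

Run:
```python
from h import *
s=ctrl.read_state();print(s["force"],s["torque"],s["width"])
plan([490.9,-55.2,222],np.radians(187.1),8,1)
```

```text
[ 0.29100497  0.40133348 -1.35519819] [ 0.00346661  0.02089212 -0.03513587] 15.25299788739097
from [519.7 239.1 220.5] [-3.141e+00 -2.000e-03 -2.860e+00] t 13.38
-0, -0.02, 1.13, 0.0137, -0.0343, -0.0001, 1,
-0, -0.02, 1.13, 0.013, -0.0346, -0.0001, 1,
-0, -0.02, 1.13, 0.0123, -0.0349, -0.0002, 1,
-0, -0.02, 1.13, 0.0116, -0.0351, -0.0002, 1,
-0, -0.02, 1.13, 0.0109, -0.0353, -0.0002, 1,
-0, -0.02, 1.13, 0.0102, -0.0355, -0.0002, 1,
-0, -0.02, 1.13, 0.0095, -0.0357, -0.0002, 1,
-0, -0.02, 1.13, 0.0088, -0.0359, -0.0002, 1,
```

>>> carry_out(
  deltas=[0,0,1.1,0.0137,-0.0343,0,1,0,0,1.1,0.013,-0.0346,0,1,0,0,1.1,0.0123,-0.035,0,1,0,0,1.1,0.0116,-0.035,0,1,0,0,1.1,0.011,-0.0353,0,1,0,0,1.1,0.01,-0.0355,0,1,0,0,1.1,0.0095,-0.0357,0,1,0,0,1.2,0.009,-0.036,0,1,0,0,0,0,0,0,1,0,0,0,0,0,0,1,0,0,0,0,0,0,1],
)

```text
clock: 14.75
eef_pos: [492.2, -53.6, 221.3]
tool_rot: [3.141, -0.001, -3.013]
force: [-0.2, 0.4, -1.4]
width: 15.1
gripper_force: 58.8
```

Run:
```python
from h import *
s=ctrl.read_state();print(s["force"],s["torque"],s["width"])
plan([490.9,-55.2,222],np.radians(187.1),1,1)
a=ctrl.get_image("scene");b=ctrl.get_image("wrist")
print(proj("scene",[[490.9,-55.2,149],[490.9,-55.2,118]]),proj("wrist",[[490.9,-55.2,149],[490.9,-55.2,118]]))
r=lambda im,x,y,w,h:cv2.resize(im[y:y+h,x:x+w],(390,520),interpolation=cv2.INTER_CUBIC)
cv2.imwrite("pics/c6.png",np.hstack([r(a,240,180,90,120),r(b,180,120,210,280)])[:,:,::-1])
```

```text
[-0.24081117  0.44445741 -1.44872625] [ 0.00251814 -0.07608109  0.05935484] 15.127704377170215
from [492.2 -53.6 221.3] [ 3.141e+00 -1.000e-03 -3.013e+00] t 14.75
0.05, -0.04, 0.25, 0.0015, -0.0014, -0.0007, 1,
[[285.14586975 229.14897661]
 [284.85153729 243.0971902 ]] [[274.4335345  213.84791982]
 [274.65126185 199.52944605]]
```

View pics/c6.png

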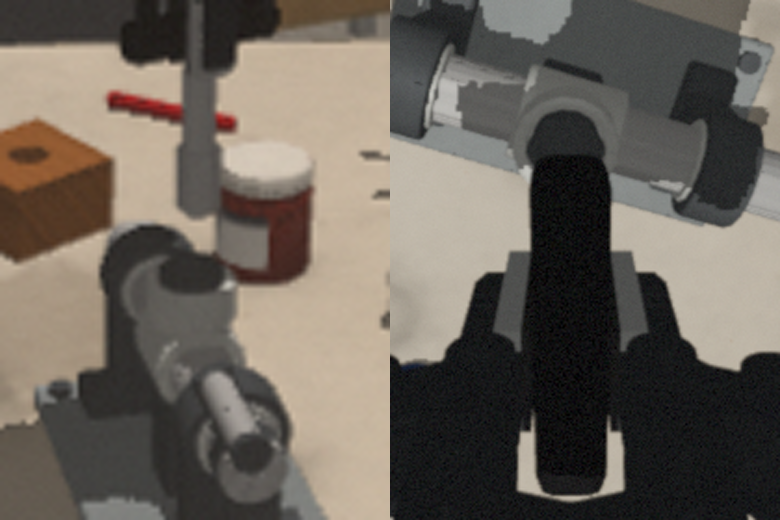

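The scene view shows the key upright with its tip at about (285.5,229), where predicted, above the socket. I'll correct by 1.5 mm and descend.

>>> carry_out(
  deltas=[0,0,0.25,0.0015,-0.0014,0,1,0,0,0,0,0,0.012,1,0,0,0,0,0,0.012,1,0,0,0,0,0,0.004,1,0,0,0,0,0,0.003,1,0,0,0,0,0,0,1,0,0,0,0,0,0,1],
)

```text
clock: 15.72
eef_pos: [490.6, -56.4, 191.4]
tool_rot: [3.141, -0.001, -3.02]
force: [-3.4, 0.1, 7.6]
width: 15.0
gripper_force: 60.0
```

>>> carry_out(
  deltas=[0,0,0,0,0,0.002,1,0,0,0,0,0,0.002,1,0,0,0,0,0,0,1],
)

```text
clock: 16.1
eef_pos: [490.2, -56.1, 187.4]
tool_rot: [3.141, -0.001, -3.02]
force: [-2.1, 2.3, -2.2]
width: 14.8
gripper_force: 59.3
```

>>> carry_out(
  deltas=[0,0,0,0,0,0.002,1,0,0,0,0,0,0.002,1,0,0,0,0,0,0.001,1,0,0,0,0,0,0,1],
)

```text
clock: 16.6
eef_pos: [490.5, -56.1, 181.5]
tool_rot: [3.141, -0.001, -3.02]
force: [-2.5, 3.5, 2.0]
width: 15.0
gripper_force: 59.9
```

Run:
```python
from h import *
s=ctrl.read_state();print(s["force"],s["torque"],s["eef_pos"])
```

```text
[-2.49184315  3.46469083  2.04298215] [ 1.05970212  0.75157263 -0.06044859] [490.544218   -56.06621736 181.47119241]
```

Seated at the screw's floor, tip about 9 mm below the rim. I'll turn clockwise (+tool z), following the screw down.

>>> carry_out(
  deltas=[0,0,4,0,0,0,1,0,0,4,0,0,0,1,0,0,4,0,0,0.0003,1,0,0,0,0,0,0,1,0,0,0,0,0,0,1],
)

```text
clock: 17.23
eef_pos: [490.3, -55.7, 181.4]
tool_rot: [3.141, -0.002, 3.055]
force: [-4.1, 4.6, 5.1]
width: 15.0
gripper_force: 60.3
```

```bash
cat > st.py <<'E'
from cell import ctrl
import numpy as np
s=ctrl.read_state();print(np.round(s["force"],1),np.round(s["torque"],3),np.round(s["eef_pos"],1),"turned deg",round((np.degrees(-3.02-s["tool_rot"][2]))%360,2),"tau7",round(s["tau"][6],3),s["clock"],round(s["width"],1))
E
python3 st.py
```

```text
[-4.1  4.6  5.1] [1.278 0.995 0.07 ] [490.3 -55.7 181.4] turned deg 11.94 tau7 -0.072 17.225 15.0
```

>>> carry_out(
  deltas=[0,0,4,0,0,0.0003,1,0,0,4,0,0,0.0003,1,0,0,4,0,0,0.0003,1,0,0,0,0,0,0,1,0,0,0,0,0,0,1],
)

```text
clock: 17.85
eef_pos: [490.5, -55.6, 180.7]
tool_rot: [3.141, -0.001, 2.846]
force: [-4.4, 5.6, 5.9]
width: 15.0
gripper_force: 60.4
```

```bash
python3 st.py
```

```text
[-4.4  5.6  5.9] [1.354 1.048 0.145] [490.5 -55.6 180.7] turned deg 23.92 tau7 -0.146 17.85 15.0
```

>>> carry_out(
  deltas=[0,0,0,0.0008,0.0005,-0.0003,1,0,0,2,0,0,0.0001,1,0,0,2,0,0,0.0002,1,0,0,2,0,0,0.0001,1,0,0,0,0,0,0,1,0,0,0,0,0,0,1],
)

```text
clock: 18.6
eef_pos: [490.3, -55.5, 180.3]
tool_rot: [3.141, -0.0, 2.739]
force: [-2.2, 3.9, 2.4]
width: 14.6
gripper_force: 59.9
```

```bash
python3 st.py
```

```text
[-2.2  3.9  2.4] [1.345 0.613 0.247] [490.3 -55.5 180.3] turned deg 30.01 tau7 -0.194 18.6 14.6
```

>>> carry_out(
  deltas=[0,0,2,0,0,0.0001,1,0,0,2,0,0,0.0002,1,0,0,2,0,0,0.0001,1,0,0,0,0,0,0,1,0,0,0,0,0,0,1],
)

```text
clock: 19.23
eef_pos: [490.4, -55.5, 179.9]
tool_rot: [3.141, -0.0, 2.635]
force: [-1.1, 5.0, 1.7]
width: 15.0
gripper_force: 59.9
```

```bash
python3 st.py
```

```text
[-1.1  5.   1.7] [1.3   0.545 0.141] [490.4 -55.5 179.9] turned deg 35.97 tau7 -0.194 19.225 15.0
```

```bash
cat > av.py <<'E'
from cell import ctrl
import numpy as np
A=[]
for i in range(8):
    s=ctrl.read_state();A.append([*s["torque"],*s["force"],s["tau"][6]]);ctrl.get_image("top")
A=np.array(A);print("mean",np.round(A.mean(0),3),"Tz",np.round(A[:,2],3),"turned",round((np.degrees(-3.02-s["tool_rot"][2]))%360,2),np.round(s["eef_pos"],1),round(s["clock"],2))
E
python3 av.py
```

```text
mean [ 1.371  0.518  0.166 -1.747  4.765  1.437 -0.194] Tz [0.141 0.146 0.17  0.156 0.148 0.214 0.153 0.203] turned 35.98 [490.4 -55.5 179.9] 19.57
```

>>> carry_out(
  deltas=[0,0,2,0,0,0.0001,1,0,0,2,0,0,0.0002,1,0,0,0,0,0,0,1,0,0,0,0,0,0,1],
)

```text
clock: 20.12
eef_pos: [490.4, -55.5, 179.6]
tool_rot: [3.141, -0.0, 2.566]
force: [-1.0, 4.8, 2.1]
width: 14.8
gripper_force: 59.9
```

```bash
python3 av.py
```

```text
mean [ 1.381  0.487  0.198 -1.253  4.636  1.539 -0.198] Tz [0.189 0.206 0.201 0.195 0.162 0.174 0.224 0.235] turned 39.97 [490.5 -55.5 179.6] 20.48
```

>>> carry_out(
  deltas=[0,0,0,0.0007,0.0006,0,1,0,0,0,0.0007,0.0006,0,1,0,0,1,0,0,0.0001,1,0,0,1,0,0,0.0001,1,0,0,0,0,0,0,1,0,0,0,0,0,0,1],
)

```text
clock: 21.28
eef_pos: [490.1, -54.7, 179.5]
tool_rot: [-3.141, 0.001, 2.53]
force: [-0.0, 0.2, -1.3]
width: 14.9
gripper_force: 59.5
```

```bash
python3 av.py
```

```text
mean [-0.192 -0.049  0.225  0.218 -1.077 -1.011 -0.221] Tz [0.22  0.237 0.26  0.274 0.215 0.16  0.202 0.23 ] turned 42.0 [490.  -54.5 179.6] 21.62
```

>>> carry_out(
  deltas=[0,0,1,0,0,0.0001,1,0,0,1,0,0,0,1,0,0,0,0,0,0,1,0,0,0,0,0,0,1],
)

```text
clock: 22.18
eef_pos: [490.0, -54.3, 179.4]
tool_rot: [-3.142, 0.0, 2.495]
force: [1.6, -2.2, -1.1]
width: 15.1
gripper_force: 59.5
```

```bash
python3 av.py
```

```text
mean [-0.666 -0.234  0.236  1.008 -2.488 -0.948 -0.229] Tz [0.233 0.248 0.219 0.252 0.267 0.239 0.238 0.19 ] turned 44.0 [489.9 -54.3 179.4] 22.52
```

>>> carry_out(
  deltas=[0,0,1,0,0,0.0001,1,0,0,1,0,0,0.0001,1,0,0,0,0,0,0,1,0,0,0,0,0,0,1],
)

```text
clock: 23.08
eef_pos: [489.9, -54.2, 179.3]
tool_rot: [3.141, 0.0, 2.46]
force: [0.8, -3.0, 0.8]
width: 14.8
gripper_force: 59.7
```

```bash
python3 av.py
```

```text
mean [-0.84  -0.305  0.209  0.883 -3.39   0.607 -0.221] Tz [0.176 0.189 0.236 0.189 0.225 0.231 0.218 0.207] turned 45.99 [489.9 -54.2 179.3] 23.43
```

>>> carry_out(
  deltas=[0,0,1,0,-0.0003,0.0001,1,0,0,1,0,-0.0003,0.0001,1],
)

```text
clock: 23.72
eef_pos: [489.9, -54.3, 179.1]
tool_rot: [3.141, 0.0, 2.425]
force: [1.4, -3.1, 0.8]
width: 14.7
gripper_force: 59.9
```

```bash
python3 st.py; python3 av.py
```

```text
[ 1.4 -3.1  0.8] [-0.541 -0.555  0.218] [489.9 -54.3 179.1] turned deg 48.04 tau7 -0.144 23.725 14.7
mean [-0.508 -0.594  0.215  2.116 -2.111  1.702 -0.227] Tz [0.218 0.244 0.226 0.242 0.228 0.201 0.122 0.242] turned 47.98 [489.8 -54.4 179.1] 24.07
```

>>> carry_out(
  deltas=[0,0,1,0,-0.0003,0.0001,1,0,0,1,0,-0.0003,0,1],
)

```text
clock: 24.38
eef_pos: [489.6, -54.6, 179.0]
tool_rot: [3.14, 0.001, 2.39]
force: [3.9, -0.4, 1.0]
width: 15.1
gripper_force: 59.7
```

```bash
python3 st.py; python3 av.py
```

```text
[ 3.9 -0.4  1. ] [-0.014 -1.049  0.242] [489.6 -54.6 179. ] turned deg 50.04 tau7 -0.148 24.375 15.1
mean [ 0.093 -1.154  0.225  4.26  -0.014  1.399 -0.232] Tz [0.242 0.22  0.249 0.22  0.25  0.205 0.23  0.185] turned 49.97 [489.5 -54.7 179. ] 24.73
```

>>> carry_out(
  deltas=[0,0,0,-0.0006,0.0003,0,1,0,0,0,-0.0006,0.0003,0,1,0,0,0,0,0,0,1,0,0,0,0,0,0,1],
)

```text
clock: 25.28
eef_pos: [489.9, -55.0, 178.9]
tool_rot: [-3.142, -0.001, 2.391]
force: [2.7, 2.6, 5.4]
width: 14.9
gripper_force: 60.3
```

```bash
python3 av.py
```

```text
mean [ 0.686 -0.714  0.234  2.541  2.572  5.031 -0.224] Tz [0.22  0.223 0.23  0.218 0.204 0.227 0.291 0.262] turned 49.98 [489.9 -55.  178.9] 25.62
```

>>> carry_out(
  deltas=[0,0,1,0,0,0.0001,1,0,0,1,0,0,0.0001,1,0,0,0,0,0,0,1,0,0,0,0,0,0,1],
)

```text
clock: 26.18
eef_pos: [490.0, -55.0, 178.8]
tool_rot: [-3.142, -0.001, 2.356]
force: [2.9, 2.4, 5.1]
width: 15.1
gripper_force: 60.4
```

```bash
python3 av.py
```

```text
mean [ 0.66  -0.705  0.193  2.741  2.428  5.661 -0.208] Tz [0.207 0.206 0.187 0.178 0.187 0.207 0.203 0.169] turned 51.99 [490.  -55.  178.8] 26.52
```

>>> carry_out(
  deltas=[0,0,1,0,0,0,1,0,0,1,0,0,0.0001,1,0,0,0,0,0,0,1,0,0,0,0,0,0,1],
)

```text
clock: 27.08
eef_pos: [490.0, -55.0, 178.6]
tool_rot: [-3.142, -0.001, 2.321]
force: [2.7, 2.8, 5.7]
width: 14.7
gripper_force: 60.4
```

```bash
python3 av.py
```

```text
mean [ 0.734 -0.691  0.187  2.671  2.347  5.841 -0.207] Tz [0.152 0.205 0.181 0.22  0.176 0.144 0.235 0.18 ] turned 54.0 [490.1 -55.  178.7] 27.43
```

>>> carry_out(
  deltas=[0,0,1,0,0,0,1,0,0,1,0,0,0.0001,1,0,0,0,0,0,0,1,0,0,0,0,0,0,1],
)

```text
clock: 27.98
eef_pos: [490.1, -55.0, 178.5]
tool_rot: [-3.142, -0.001, 2.286]
force: [3.2, 2.8, 5.8]
width: 15.0
gripper_force: 60.4
```

```bash
python3 av.py
```

```text
mean [ 0.787 -0.669  0.191  2.316  2.839  5.573 -0.208] Tz [0.184 0.245 0.18  0.181 0.178 0.215 0.148 0.194] turned 56.01 [490.1 -55.1 178.5] 28.32
```

The baseline is steady at 0.208, so the screw is still turning freely. I'll continue.

>>> carry_out(
  deltas=[0,0,1,0,0,0,1,0,0,1,0,0,0.0001,1,0,0,0,0,0,0,1,0,0,0,0,0,0,1],
)

```text
clock: 28.88
eef_pos: [490.2, -55.1, 178.4]
tool_rot: [-3.142, -0.001, 2.25]
force: [2.4, 2.6, 4.5]
width: 15.1
gripper_force: 60.4
```

```bash
python3 av.py
```

```text
mean [ 0.86  -0.681  0.186  2.51   2.854  5.212 -0.209] Tz [0.204 0.136 0.197 0.242 0.197 0.154 0.19  0.167] turned 58.03 [490.2 -55.1 178.4] 29.23
```

>>> carry_out(
  deltas=[0,0,1,0,0,0,1,0,0,1,0,0,0.0001,1,0,0,0,0,0,0,1,0,0,0,0,0,0,1],
)

```text
clock: 29.78
eef_pos: [490.2, -55.2, 178.2]
tool_rot: [-3.141, -0.0, 2.216]
force: [2.3, 3.1, 4.5]
width: 14.9
gripper_force: 60.3
```

```bash
python3 av.py
```

```text
mean [ 1.049 -0.676  0.208  1.989  3.751  4.647 -0.205] Tz [0.161 0.19  0.236 0.193 0.208 0.204 0.272 0.204] turned 59.99 [490.2 -55.3 178.3] 30.12
```

>>> carry_out(
  deltas=[0,0,1,0,0,0,1,0,0,1,0,0,0.0001,1,0,0,0,0,0,0,1,0,0,0,0,0,0,1],
)

```text
clock: 30.68
eef_pos: [490.2, -55.3, 178.1]
tool_rot: [-3.142, -0.0, 2.181]
force: [3.3, 4.9, 3.5]
width: 14.7
gripper_force: 60.1
```

```bash
python3 av.py
```

```text
mean [ 1.245 -0.693  0.222  2.801  4.303  3.37  -0.207] Tz [0.253 0.249 0.141 0.263 0.246 0.226 0.195 0.202] turned 61.99 [490.3 -55.3 178.1] 31.02
```

>>> carry_out(
  deltas=[0,0,1,0,0,0.0001,1,0,0,1,0,0,0.0001,1,0,0,0,0,0,0,1,0,0,0,0,0,0,1],
)

```text
clock: 31.58
eef_pos: [490.3, -55.4, 178.0]
tool_rot: [3.142, -0.0, 2.147]
force: [2.9, 3.9, 3.1]
width: 14.8
gripper_force: 60.1
```

```bash
python3 av.py
```

```text
mean [ 1.257 -0.699  0.213  2.747  4.512  3.525 -0.214] Tz [0.211 0.223 0.192 0.221 0.185 0.239 0.228 0.202] turned 63.98 [490.3 -55.4 178. ] 31.93
```

>>> carry_out(
  deltas=[0,0,1,0,0,0.0001,1,0,0,1,0,0,0.0001,1,0,0,0,0,0,0,1,0,0,0,0,0,0,1],
)

```text
clock: 32.48
eef_pos: [490.3, -55.4, 177.9]
tool_rot: [3.142, -0.0, 2.112]
force: [2.6, 4.3, 5.2]
width: 15.2
gripper_force: 60.3
```

```bash
python3 av.py
```

```text
mean [ 1.258 -0.626  0.208  2.17   4.613  5.163 -0.225] Tz [0.232 0.175 0.198 0.165 0.238 0.177 0.255 0.224] turned 65.98 [490.3 -55.4 177.9] 32.83
```

>>> carry_out(
  deltas=[0,0,1,0,0,0.0001,1,0,0,1,0,0,0,1,0,0,0,0,0,0,1,0,0,0,0,0,0,1],
)

```text
clock: 33.38
eef_pos: [490.4, -55.4, 177.7]
tool_rot: [3.141, 0.0, 2.077]
force: [1.9, 5.4, 5.2]
width: 14.9
gripper_force: 60.3
```

```bash
python3 av.py
```

```text
mean [ 1.254 -0.678  0.233  2.146  4.812  5.044 -0.238] Tz [0.23  0.219 0.231 0.226 0.227 0.27  0.227 0.234] turned 67.97 [490.4 -55.4 177.7] 33.73
```

>>> carry_out(
  deltas=[0,0,1,0,0,0.0001,1,0,0,1,0,0,0,1,0,0,0,0,0,0,1,0,0,0,0,0,0,1],
)

```text
clock: 34.28
eef_pos: [490.4, -55.5, 177.6]
tool_rot: [3.142, 0.0, 2.042]
force: [2.8, 4.4, 4.1]
width: 15.4
gripper_force: 60.3
```

```bash
python3 av.py
```

```text
mean [ 1.247 -0.692  0.248  2.698  4.417  4.6   -0.252] Tz [0.287 0.263 0.256 0.23  0.238 0.242 0.224 0.242] turned 69.98 [490.4 -55.4 177.6] 34.62
```

Torque is rising steadily since about 62° (0.207 → 0.252). That puts roughly 20 N on the flat. I'll turn 3° more.

>>> carry_out(
  deltas=[0,0,1,0,0,0.0001,1,0,0,1,0,0,0,1,0,0,1,0,0,0.0001,1,0,0,0,0,0,0,1,0,0,0,0,0,0,1],
)

```text
clock: 35.3
eef_pos: [490.4, -55.4, 177.4]
tool_rot: [3.141, 0.0, 1.99]
force: [3.1, 4.8, 4.3]
width: 15.4
gripper_force: 60.4
```

```bash
python3 av.py
```

```text
mean [ 1.223 -0.722  0.265  2.686  4.284  4.751 -0.265] Tz [0.271 0.211 0.252 0.211 0.279 0.335 0.294 0.264] turned 72.96 [490.4 -55.4 177.4] 35.65
```

Snug, about 28 N estimated. I'll relieve the wind-up, open and rise clear.

>>> carry_out(
  deltas=[0,0,-2,0.0005,0.0005,-0.0003,1,0,0,-2,0.0004,0.0004,0,1,0,0,0,0,0,0,1,0,0,0,0,0,0,-1,0,0,0,0,0,0,-1,0,0,0,0,0,0,-1,0,0,0,0,0,0,-1,0,0,0,0,0,-0.02,-1,0,0,0,0,0,-0.03,-1,0,0,0,0,0,-0.03,-1,0,0,0,0,0,0,-1,0,0,0,0,0,0,-1],
)

```text
clock: 37.2
eef_pos: [490.2, -54.0, 257.1]
tool_rot: [-3.141, -0.001, 2.059]
force: [0.5, -0.0, -1.4]
width: 85.3
gripper_force: 0.0
```

Run:
```python
from h import *
a=ctrl.get_image("scene");b=ctrl.get_image("wrist")
print(proj("scene",[[490.9,-55.2,118],[490.9,-55.2,195]]),proj("scene",S(P,[(45*np.sin(-.4),-157,80+45*np.cos(-.4))])))
r=lambda im,x,y,w,h:cv2.resize(im[y:y+h,x:x+w],(390,520),interpolation=cv2.INTER_CUBIC)
cv2.imwrite("pics/c7.png",np.hstack([r(a,240,180,90,120),r(b,140,60,240,320)])[:,:,::-1])
```

```text
[[284.85153729 243.0971902 ]
 [285.59639432 207.79892629]] [[299.1044778 285.1498713]]
```

View pics/c7.png

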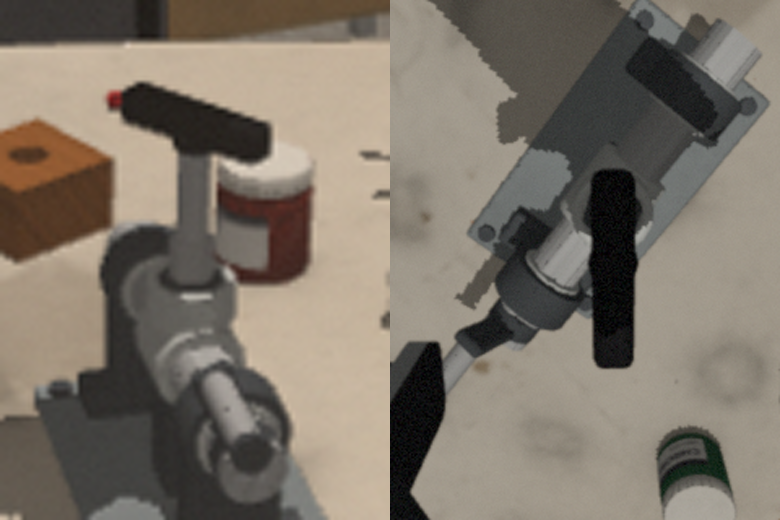

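The key stands upright in the screw, the gripper is clear above it, and the crank is at the flat-up angle (cap at about (298,284), as predicted).

```bash
python3 -c "
from cell import ctrl
print(ctrl.finish_job())"
```

```text
the job is handed in; nothing more can be done
None
```

The job is handed in at about 37 s of the 64 s allowed; no verdict came back. The flat faces up, the setscrew is snug at an estimated 28 N (inferred from the torque rise, not measured directly), and the key stands let go in the screw.

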